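# Set the hinge friction of the key machine's hood

### The arm

A 6-joint arm with a two-finger parallel gripper is mounted at the origin on the work surface. World frame = base frame: x ahead of the robot, y to its left, z up, the work surface at z = 0. Lengths are in mm, angles in rad, forces in N, time in s.
With the tool pointing down it reaches from about 300 to 775 mm from the base axis. Payload 14.6 kg.
Tool frame: the origin (TCP) lies midway between the tips of the shut fingers; the grasp point (between the pads) lies 19 mm behind it (manip.grip_point_offset is the distance from the TCP to the grasp point, in mm); x points along the fingers, z is the direction in which the jaws open and shut, and the axes are right-handed (so a half turn about x gives the same grasp; the last joint's range is limited). The gripper opens to 94 mm and grips with 3 to 60 N. Pads are 16 mm wide; open, the fingers measure 119 mm over their backs; the gripper's body (75 mm by 177 mm) begins 78 mm behind the grasp point.
Start: joints at [1.25, 0.3, 1.521, -0, 1.321, -0.067], TCP at [138.094, 532.371, 205.446] pointing down, gripper open.
Joint ranges: [-3.03, 3.03], [-0.79, 2.21], [0.23, 2.52], [-1.04, 4.18], [0, 3.07], [-2.55, 2.55]. Speed limits (rad/s): [2.22, 2.22, 2.57, 3.14, 3.14, 3.14].

### API

Orientations are given as [roll, pitch, yaw] about the fixed x, y, z axes, in that order (R = Rz(yaw) Ry(pitch) Rx(roll)).
In Python, from cell import manip, camera, calibration, order gives the robot as it stands.
- The arm moves only by the tool jog_arm, never from a script. Its arguments are lists of equal length, an entry for each row: "turn": the turn, a rotation vector about the tool's x, y, z in degrees, a list of three; "dp": the shift along the tool's x, y, z in cm, a list of three; "gripper": the closure, from 0 (fully open) to 1 (shut). In form: {"turn": [[ax, ay, az], ...], "dp": [[tx, ty, tz], ...], "gripper": [gripper, ...]}. A call has 1 to 8 rows; each row shifts and turns the pose as measured when the row begins, along the tool's axes as they then stand; what a row does not reach is not made up. A row lasts 1/8 s, in which the tool goes at most 62.5 mm and 10.7 degrees, less where a joint would pass 70% of its speed; a pose out of reach is approached as far as the arm can. A call is refused whole if a number of a shift passes 6.25 or a number of a turn 10.7, either way. A call with a gripper value outside its range is refused whole. The fingers move at their own pace and stop on an object; "grip_force" is the grip in N (left out, the last holds). Time passes only in rows, so rows that do not move let the fingers close. It gives the time, the measured TCP pose, the force and the opening at its end, in the units of the state.
- manip.read_state(): the state, without advancing time (a new reading comes with each control period).
- camera(name): name is "scene" or "top" or "wrist"; returns (picture, depth): 480x640x3 uint8, red, green, blue; 480x640 float32, mm along the optical axis (not along the pixel's ray), 0 where there is no reading.
- calibration(name): a dict with "K" (3x3 intrinsics, pixels), "world_from_camera" (4x4, takes a point from camera to world coordinates). Camera axes: x right, y down, z forward; pixel columns grow to the right and rows downward; lengths in mm; the calibration is good to about 2 mm. A picture is of the moment at which its call begins: read the wrist's pose just before it. calibration takes no time and is no camera call; for the wrist camera it gives the pose at the moment of the call.
- order.sign_off(): hands the job in, once; it reports no verdict.
The state is a dict: "clock": time; "joints": joint angles; "qd": joint speeds; "effort": joint torques, N m; "eef_pos": TCP position; "eef_rot": TCP orientation; "wrist_force": force on the tool from outside, world axes, zero at the start; "moment": the same for the moment, N m; "finger_gap": finger opening in mm.
Only numpy, scipy, OpenCV 4.12 (cv2) and the standard library are available. Lean on these libraries where they do the work, as an engineer would, in place of code of your own. Each camera call takes 0.05 s, during which the arm holds its last target.

### The job

The clear hood of the key-cutting machine has gone slack and drops shut, because the wing screw that clamps its friction hinge has worked loose. Tighten the screw (clockwise from above) a little at a time, only until the hinge bites and the hood, raised half-way (about 45 degrees) by its handle, stays there by itself when you ease off and let go; do not overtighten it and never let the hood drop. Leave it standing half open with nothing touching it, and do not disturb the other things on the counter.

Things in the scene. Friction and masses are not known exactly. Their poses are not given: they have to be found in the camera images.
- machine: blue key-cutting machine, fixed to the counter; casing 260 mm wide (y), from 140 mm in front of to 160 mm behind its origin, rear housing behind the hinge 203 mm tall. Origin: centre of its underside. x points to its rear, away from the operator and the hood's handle; y along the hinge towards the clamp; z up
- hinge_axis (a point): point on the hood's hinge axis, half-way across the hood, 60 mm behind the machine's origin and 175 mm above the counter; axes as the machine. The hood (clear panes, yellow frame, 170 deep x 230 wide x 90 mm high, 0.5 to 0.9 kg, not known) has its centre of mass 120 mm in front of and 22 mm below this axis when shut
- hood_handle (a point): centre of the hood's handle: a black round bar, 12 mm diameter, 110 mm long along y (94 mm free between its end posts), with a 44 mm gap between bar and hood front. Hood shut, it lies 220 mm in front of and 12 mm below the hinge axis, 163 mm above the counter. Raising the hood takes 2 to 10 N here. Axes as the machine when shut; turns with the hood
- hood (a joint): opening angle of the hood, rad: 0 shut (as at the start), growing as the handle goes up; 0.785 is half open, stop at 1.45. Gravity shuts it from any angle when slack; once the clamp bites, it is also held by 1.1 N m of dry friction, the same up and down and at every angle. Holding it against gravity alone takes 0.45 to 1.0 N m; a little play, under 0.03 rad, is normal
- screw_grip (a point): centre of the black wing of the clamp screw, which stands upright on the hinge clamp, 165 mm from hinge_axis along y, 238 mm above the counter. The wing is 40 mm long (this point's x), 12 mm thick (y), 26 mm tall (its top 11 mm above this point); the clamp block's top is 25 mm below this point
- hinge_clamp: aluminium clamp block at the end of the hinge shaft, 62 x 34 mm, top 212 mm above the counter; carries the upright wing screw, which clamps the friction cartridge inside. Origin on the counter below the screw; axes as the machine
- cartridge: friction cartridge on the hinge shaft, inside the rear housing, not seen. While the screw is loose it turns idly with the hood; clamped by the screw it stands still and brakes the hood. Overtightening crushes it (more than 28 N on it). Tighten with the hood shut
- clamp_screw (a joint): clamp screw angle, rad, growing clockwise from above (tighter); wing along the machine's x at 0. Starts at 0 to 0.3; 0.15 N m friction, stays where left. It bites at an unknown angle, 0.35 to 1.3: no hinge friction before it, full friction from 0.06 rad past it. 0.4 rad past it the screw bottoms (turning gets stiff) and soon crushes the cartridge: add at most 0.35 rad between tests
- spray_can: red spray can standing upright, 64 mm across, 185 mm tall, origin at the centre of its underside; bystander, stands beside the clamp
- padlock: brass padlock lying flat, body 45 x 50 x 22 mm, origin under the body's centre; bystander
- tape_measure: yellow tape measure, 72 x 36 x 66 mm, origin at the centre of its underside; bystander
- screwdriver: screwdriver with orange handle, 190 mm long, lying; bystander
- pipe_tee: grey plastic pipe tee, 94 x 37 mm, lying; bystander
- blank_tray: green tray of key blanks, 100 x 140 x 35 mm, origin at the centre of its underside; bystander
- pen_mug: white mug, 76 mm across, 90 mm tall, origin at the centre of its underside; bystander

How it is judged:
By the outcome, as a careful person would: the job done as asked, in the order asked, and still so for the second after the job is handed in, with the robot touching nothing.
It also fails if it takes over 72 s, if anything falls off the work surface, if the arm or the gripper's body presses on something with over 40 N, if the wrist force passes 120 N, or if a joint passes its speed limit or range.

## Working session

There is one attempt and no reset: what is moved stays moved. The work goes in short steps, Python scripts to look and compute and a tool call to move; the robot and the scene stay as the last step left them, time stands still between calls to the robot, and variables do not carry over. Pictures are saved under pics/ and viewed, and the job is handed in when it is done.

Besides the shell and the picture viewer there is one more tool, called after "Emit:" as name(argument=value, ...) on one line, values as JSON. jog_arm: Moves the arm, as the interface text tells. Its arguments: {"type":"object","properties":{"turn":{"type":"array","items":{"type":"array","items":{"type":"number"}}},"dp":{"type":"array","items":{"type":"array","items":{"type":"number"}}},"gripper":{"type":"array","items":{"type":"number"}},"grip_force":{"type":"number"}},"required":["turn","dp","gripper"]}

```bash
ls; mkdir -p pics; python3 - <<'E'
from cell import manip,camera,calibration
import cv2
print(manip.read_state())
for n in("scene","top","wrist"):
    p,d=camera(n); cv2.imwrite(f"pics/{n}0.png",p[:,:,::-1]); c=calibration(n); print(n,c["K"],c["world_from_camera"])
E
```

```text
pics
{'clock': 0.0, 'joints': array([ 1.25040604e+00,  3.00486518e-01,  1.52159634e+00, -3.94000943e-05,
        1.32068582e+00, -6.66068839e-02]), 'qd': array([ 0.00041399,  0.00122019,  0.00021858, -0.00075766, -0.00129431,
        0.00062051]), 'effort': array([ 2.58865388e-03, -5.31803906e+01, -3.52734590e+01,  7.09072687e-02,
        2.44325126e-02, -9.84726557e-05]), 'eef_pos': array([138.01972903, 532.1252272 , 204.87141829]), 'eef_rot': array([ 3.10742504,  1.56961969, -1.85873757]), 'wrist_force': array([-0.37743489, -0.2434922 , -0.26248352]), 'moment': array([ 0.0418254 ,  0.02788052, -0.00855826]), 'finger_gap': 93.60434494322894}
scene [[520.49880329   0.         320.91400775]
 [  0.         520.49880329 238.67451153]
 [  0.           0.           1.        ]] [[ 4.65961953e-01  6.34911203e-01 -6.16252564e-01  1.34196941e+03]
 [ 8.84765497e-01 -3.27785367e-01  3.31280499e-01 -4.49410837e+02]
 [ 8.33512729e-03 -6.99603114e-01 -7.14483036e-01  1.11720092e+03]
 [ 0.00000000e+00  0.00000000e+00  0.00000000e+00  1.00000000e+00]]
top [[433.39009634   0.         315.18286008]
 [  0.         433.39009634 238.07516857]
 [  0.           0.           1.        ]] [[-1.12345346e-02 -9.88488354e-01  1.50879284e-01  3.41298158e+02]
 [-9.99921221e-01  1.02610232e-02 -7.22927318e-03  2.50657998e+01]
 [ 5.59787651e-03 -1.50948616e-01 -9.88525761e-01  1.25154161e+03]
 [ 0.00000000e+00  0.00000000e+00  0.00000000e+00  1.00000000e+00]]
wrist [[421.88855634   0.         321.97392924]
 [  0.         421.88855634 240.87900728]
 [  0.           0.           1.        ]] [[ 2.51665501e-01  9.33270236e-01  2.56263814e-01  6.36466884e+01]
 [ 9.67813801e-01 -2.42419955e-01 -6.75944686e-02  5.51516346e+02]
 [-9.60443489e-04  2.65026851e-01 -9.64240554e-01  3.84423358e+02]
 [ 0.00000000e+00  0.00000000e+00  0.00000000e+00  1.00000000e+00]]
```

View pics/scene0.png

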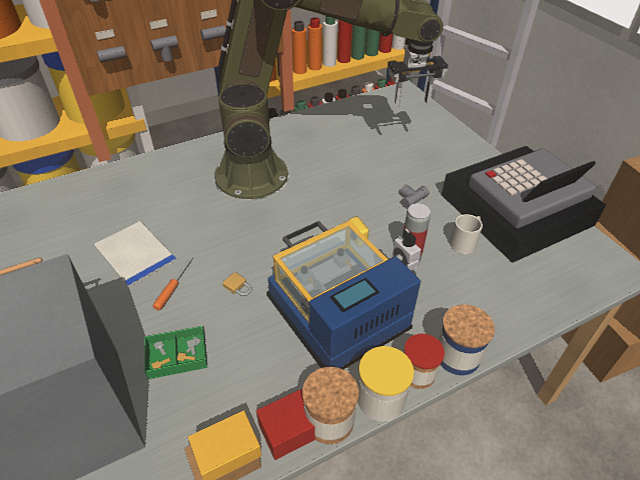

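View pics/top0.png

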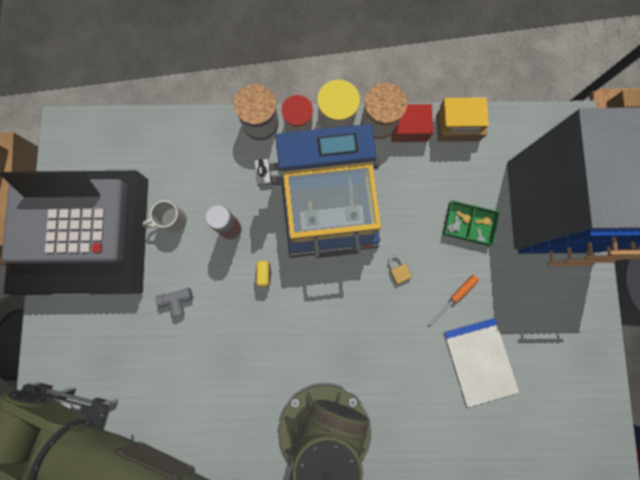

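View pics/wrist0.png

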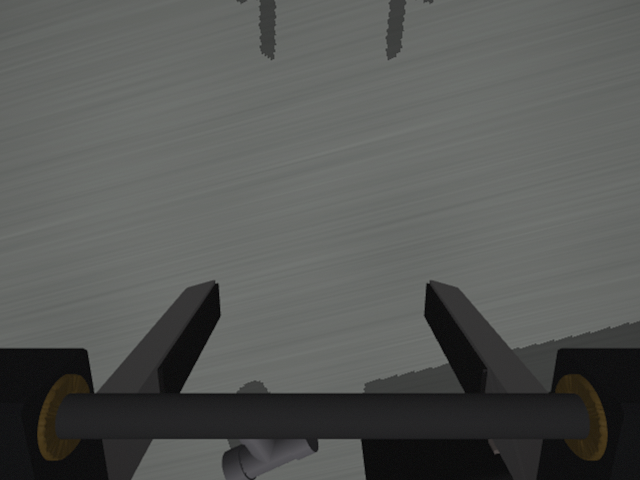

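```bash
cat > h.py <<'E'
from cell import manip,camera,calibration
import cv2,numpy as np
def pts(d,c):
    K=c["K"];T=c["world_from_camera"];v,u=np.mgrid[0:480,0:640]
    P=np.stack([(u-K[0,2])/K[0,0]*d,(v-K[1,2])/K[1,1]*d,d,np.ones_like(d)],-1)
    return (P@T.T)[...,:3]
def ray(c,u,v,z):
    K=c["K"];T=c["world_from_camera"];r=T[:3,:3]@np.array([(u-K[0,2])/K[0,0],(v-K[1,2])/K[1,1],1]);o=T[:3,3]
    return o+r*(z-o[2])/r[2]
E
python3 - <<'E'
from h import *
for n,(x,y,w,h) in(("top",(230,110,170,150)),("scene",(260,200,180,170))):
    p,d=camera(n);c=calibration(n);np.savez(f"{n}.npz",p=p,d=d)
    cv2.imwrite(f"pics/{n}1.png",cv2.resize(p[y:y+h,x:x+w,::-1],None,fx=4 if n=="top" else 3.5,fy=4 if n=="top" else 3.5,interpolation=cv2.INTER_CUBIC))
    P=pts(d,c)
    hsv=cv2.cvtColor(p,cv2.COLOR_RGB2HSV)
    if n=="top":
        m=cv2.inRange(hsv,(20,120,100),(32,255,255)); m[:, :270]=0;m[:,390:]=0;m[:150]=0
        q=P[m>0];print("yellow",q.min(0),q.max(0)); 
        yy,xx=np.where(m); print(cv2.minAreaRect(np.c_[xx,yy].astype(np.float32)))
        m2=cv2.inRange(hsv,(100,120,40),(125,255,255));m2[:,:270]=0;m2[:,390:]=0;m2[:110]=0;m2[260:]=0
        q=P[m2>0];q=q[q[:,2]>190];print("blue top",len(q),q.min(0),q.max(0),cv2.minAreaRect(q[:,:2].astype(np.float32)))
        for (a,b) in((222,222),):
            pass
    for z0,z1,nm in((205,260,"hi"),(170,200,"can")):
        s=(P[...,2]>z0)&(P[...,2]<z1)&(d>0)&(P[...,1]>100)&(P[...,1]<320)&(P[...,0]>350)&(P[...,0]<620)
        yy,xx=np.where(s);q=P[s];print(n,nm,len(q),q.min(0) if len(q) else 0,q.max(0) if len(q) else 0, xx.min() if len(q) else 0,xx.max() if len(q) else 0,yy.min() if len(q) else 0,yy.max() if len(q) else 0)
E
```

```text
yellow [ 341.29815819 -146.113506     83.17408811] [ 698.20776811  101.46477181 1251.54161477]
((331.4512023925781, 200.56097412109375), (66.81107330322266, 91.32687377929688), 83.6598129272461)
blue top 2193 [ 341.29815819 -133.73457287  197.48092345] [ 792.29685066  111.46205944 1251.54161477] ((565.4179077148438, -27.81048583984375), (435.67431640625, 242.15904235839844), 5.640840530395508)
top hi 0 0 0 0 0 0 0
top can 495 [529.02285449 229.42057928 170.15127507] [590.87439483 290.5117137  190.74809691] 206 231 206 230
scene hi 0 0 0 0 0 0 0
scene can 380 [533.92166843 228.91154127 170.24526397] [598.41833416 293.12205892 190.35520275] 406 429 203 222
```

View pics/top1.png

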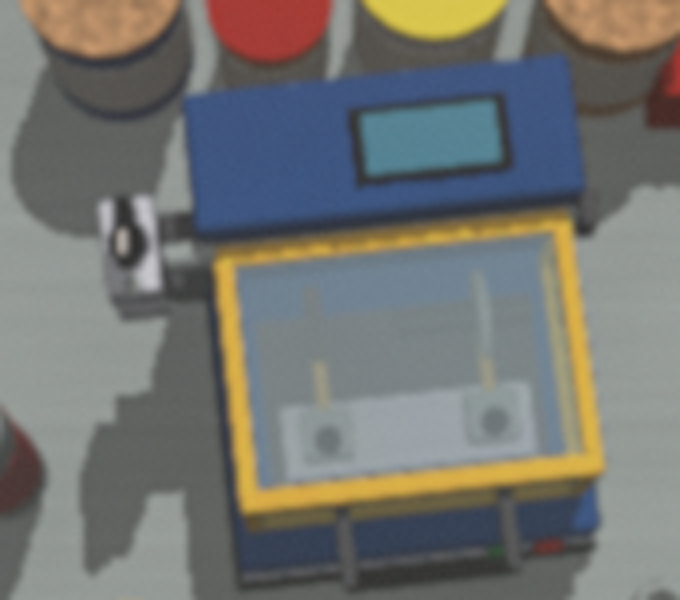

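View pics/scene1.png

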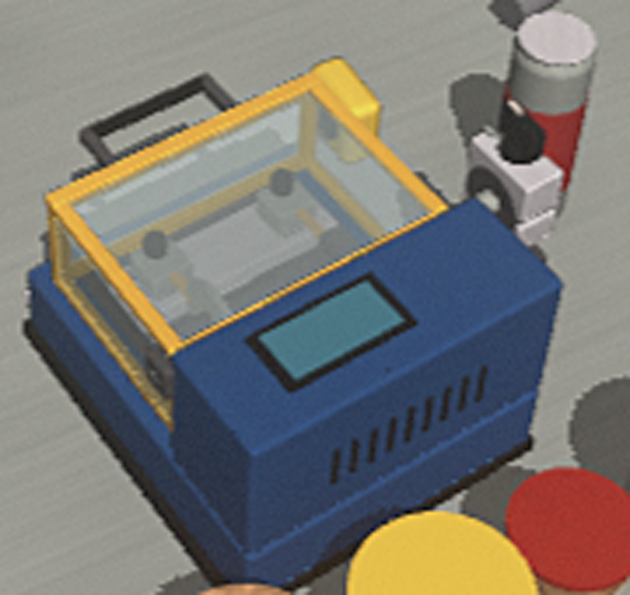

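```bash
python3 - <<'E'
from h import *
c=calibration("top"); f=lambda a,b:(230+(a-1.5)/4,110+(b-1.5)/4)
for nm,z,L in(("house",203,[(187,97),(568,57),(585,190),(197,228)]),("clamp",212,[(100,202),(152,196),(162,288),(110,296)]),("wingtop",249,[(122,198),(138,270)]),("wing white",262,[(124,240)]),("handle",163,[(345,588),(520,568)])):
    q=np.array([ray(c,*f(*p),z)for p in L]);print(nm,q.round(1).tolist(),q.mean(0).round(1), np.linalg.norm(np.diff(q,axis=0),axis=1).round(1))
c=calibration("scene"); f=lambda a,b:(260+(a-1.25)/3.5,200+(b-1.25)/3.5)
for nm,z,L in(("house",203,[(175,345),(248,462),(560,287),(475,205)]),("clamp",212,[(480,135),(560,168),(518,192)]),("handle",163,[(85,133),(208,78)])):
    q=np.array([ray(c,*f(*p),z)for p in L]);print(nm,q.round(1).tolist(),q.mean(0).round(1), np.linalg.norm(np.diff(q,axis=0),axis=1).round(1))
for n in("top","scene"):
    z=np.load(n+".npz");P=pts(z["d"],calibration(n))
    s=(abs(P[...,2]-203)<4)&(P[...,1]>-180)&(P[...,1]<140)&(P[...,0]>480)&(P[...,0]<800)
    q=P[s];print(n,len(q));r=cv2.minAreaRect(q[:,:2].astype(np.float32));print(r,cv2.boxPoints(r))
    s=(abs(P[...,2]-212)<6)&(P[...,1]>100)&(P[...,1]<180)&(P[...,0]>480)&(P[...,0]<800)
    print(P[s].round(0)[:40:4].tolist(), s.sum())
E
```

```text
house [[770.0, 112.9, 203.0], [794.6, -130.0, 203.0], [706.2, -137.9, 203.0], [683.7, 106.5, 203.0]] [738.6 -12.1 203. ] [244.1  88.8 245.5]
clamp [[698.1, 166.2, 212.0], [701.7, 133.9, 212.0], [642.4, 127.4, 212.0], [637.6, 159.4, 212.0]] [669.9 146.7 212. ] [32.6 59.6 32.4]
wingtop [[687.8, 148.0, 249.0], [642.9, 138.1, 249.0]] [665.4 143.  249. ] [45.9]
wing white [[657.4, 145.0, 262.0]] [657.4 145.  262. ] []
handle [[460.1, 15.9, 163.0], [471.6, -95.0, 163.0]] [465.8 -39.5 163. ] [111.4]
house [[705.0, -133.5, 203.0], [803.6, -134.6, 203.0], [778.0, 110.6, 203.0], [692.0, 101.3, 203.0]] [744.6 -14.  203. ] [ 98.6 246.5  86.4]
clamp [[644.8, 135.6, 212.0], [696.5, 166.7, 212.0], [701.9, 128.4, 212.0]] [681.  143.6 212. ] [60.4 38.7]
handle [[472.1, -89.7, 163.0], [461.8, 17.6, 163.0]] [466.9 -36.  163. ] [107.8]
top 2854
((732.277099609375, 8.161605834960938), (122.56560516357422, 297.3454895019531), 13.570281982421875) [[ 637.82086  138.30457]
 [ 707.5894  -150.7399 ]
 [ 826.73334 -121.98135]
 [ 756.9648   167.06311]]
[[765.0, 108.0, 207.0], [731.0, 108.0, 206.0], [713.0, 106.0, 206.0], [698.0, 143.0, 213.0], [698.0, 133.0, 212.0], [695.0, 158.0, 213.0], [696.0, 136.0, 211.0], [693.0, 160.0, 214.0], [693.0, 138.0, 213.0], [691.0, 163.0, 209.0]] 218
scene 3208
((738.013916015625, 3.8555450439453125), (124.38394165039062, 289.3290710449219), 13.60042953491211) [[ 643.5481   129.83917]
 [ 711.5836  -151.37689]
 [ 832.47974 -122.12808]
 [ 764.4442   159.08798]]
[[641.0, 144.0, 216.0], [646.0, 144.0, 217.0], [647.0, 143.0, 214.0], [645.0, 136.0, 213.0], [650.0, 144.0, 213.0], [645.0, 133.0, 211.0], [652.0, 139.0, 214.0], [650.0, 127.0, 214.0], [653.0, 136.0, 213.0], [648.0, 126.0, 210.0]] 214
```

```bash
cat >> h.py <<'E'
from scipy.spatial.transform import Rotation as Ro
def plan(tp,TR,n,st=None):
    st=st or manip.read_state();p=np.array(st["eef_pos"]);R=Ro.from_euler("xyz",st["eef_rot"])
    rv=(R.inv()*TR).as_rotvec()/n
    print("clock",round(st["clock"],2),"p",p.round(1),"tool x",R.as_matrix()[:,0].round(3),"z",R.as_matrix()[:,2].round(3))
    d=(np.array(tp)-p)/n
    rows=[ (R*Ro.from_rotvec(rv*i)).inv().apply(d)/10 for i in range(n)]
    print("n",n,"turn/row",np.degrees(rv).round(2),"dp:",[r.round(2).tolist() for r in rows])
def mk(xdir,zdir):
    x=np.array(xdir,float);x/=np.linalg.norm(x);z=np.array(zdir,float);z-=x*(x@z);z/=np.linalg.norm(z)
    return Ro.from_matrix(np.c_[x,np.cross(z,x),z])
E
python3 - <<'E'
from h import *
w=0.102
for s in(1,-1):
    plan([660,146,300],mk([0,0,-1],[-s*np.sin(w),s*np.cos(w),0]),14)
E
```

```text
clock 0.25 p [138.1 532.3 205.2] tool x [-0. -0. -1.] z [ 0.251  0.968 -0.001]
n 14 turn/row [-1.46 -0.   -0.  ] dp: [[-0.68, -4.3, -1.73], [-0.68, -4.26, -1.84], [-0.68, -4.21, -1.95], [-0.68, -4.16, -2.06], [-0.68, -4.1, -2.16], [-0.68, -4.05, -2.27], [-0.68, -3.99, -2.37], [-0.68, -3.93, -2.47], [-0.68, -3.86, -2.57], [-0.68, -3.8, -2.66], [-0.68, -3.73, -2.76], [-0.68, -3.66, -2.85], [-0.68, -3.58, -2.95], [-0.68, -3.51, -3.04]]
clock 0.25 p [138.1 532.3 205.2] tool x [-0. -0. -1.] z [ 0.251  0.968 -0.001]
n 14 turn/row [11.4 -0.   0. ] dp: [[-0.68, -4.3, -1.73], [-0.68, -4.56, -0.85], [-0.68, -4.64, 0.07], [-0.68, -4.53, 0.98], [-0.68, -4.25, 1.86], [-0.68, -3.8, 2.66], [-0.68, -3.2, 3.36], [-0.68, -2.47, 3.93], [-0.68, -1.64, 4.34], [-0.68, -0.75, 4.58], [-0.68, 0.17, 4.64], [-0.68, 1.08, 4.51], [-0.68, 1.95, 4.21], [-0.68, 2.74, 3.74]]
```

Emit:
jog_arm(turn=[[-1.5,0,0],[-1.5,0,0],[-1.5,0,0],[-1.5,0,0],[-1.5,0,0],[-1.5,0,0],[-1.5,0,0],[-1.5,0,0]], dp=[[-1.4,-4.3,-1.7],[-1.4,-4.3,-1.8],[-1.4,-4.2,-2.0],[-1.4,-4.2,-2.1],[-1.4,-4.1,-2.2],[-1.0,-4.1,-2.3],[-0.5,-4.0,-2.4],[0,-3.9,-2.5]], gripper=[0.3,0.3,0.3,0.3,0.3,0.3,0.3,0.3], grip_force=25)

```text
clock: 1.25
eef_pos: [445.5, 305.8, 292.6]
eef_rot: [-3.042, 1.569, -1.504]
wrist_force: [-0.3, -0.4, -0.8]
finger_gap: 65.9
```

```bash
python3 - <<'E'
from h import *
w=0.05
plan([665,146,290],mk([0,0,-1],[-np.sin(w),np.cos(w),0]),8);print(manip.read_state()["joints"].round(2))
E
```

```text
clock 1.25 p [445.5 305.8 292.6] tool x [ 0.    -0.002 -1.   ] z [ 0.033  0.999 -0.002]
n 8 turn/row [-0.59 -0.01  0.  ] dp: [[0.04, -2.81, -1.91], [0.04, -2.79, -1.94], [0.03, -2.77, -1.97], [0.03, -2.75, -1.99], [0.03, -2.73, -2.02], [0.03, -2.7, -2.05], [0.03, -2.68, -2.08], [0.03, -2.66, -2.11]]
[ 0.53  0.23  1.41 -0.    1.5  -1.  ]
```

Emit:
jog_arm(turn=[[-0.8,0,0],[-0.8,0,0],[-0.8,0,0],[-0.8,0,0],[-0.8,0,0],[-0.8,0,0]], dp=[[0,-3.8,-2.6],[0,-3.8,-2.6],[0,-3.7,-2.7],[0,-3.7,-2.7],[0,-3.7,-2.7],[0,-3.6,-2.8]], gripper=[0.4,0.4,0.4,0.4,0.4,0.4])

```text
clock: 2.0
eef_pos: [675.8, 139.0, 292.4]
eef_rot: [2.848, 1.569, -1.81]
wrist_force: [0.2, 1.0, 0.6]
finger_gap: 56.5
```

```bash
python3 - <<'E'
from h import *
s=manip.read_state();c=calibration("wrist");p,d=camera("wrist")
np.savez("w1.npz",p=p,d=d,K=c["K"],T=c["world_from_camera"]);cv2.imwrite("pics/w1.png",p[:,:,::-1]);print(s["eef_pos"],s["clock"])
P=pts(d,c)
m=(P[...,2]>225)&(P[...,2]<256)&(d>0)&(abs(P[...,0]-668)<45)&(abs(P[...,1]-146)<40)
q=P[m];print(len(q),q.min(0),q.max(0),np.median(q,0))
E
```

```text
[675.84591201 138.9946038  292.41547554] 2.0
1604 [652.04530791 141.96256703 225.30487335] [691.77324556 154.33539637 250.30003718] [668.64592392 147.69309792 247.6351626 ]
```

View pics/w1.png

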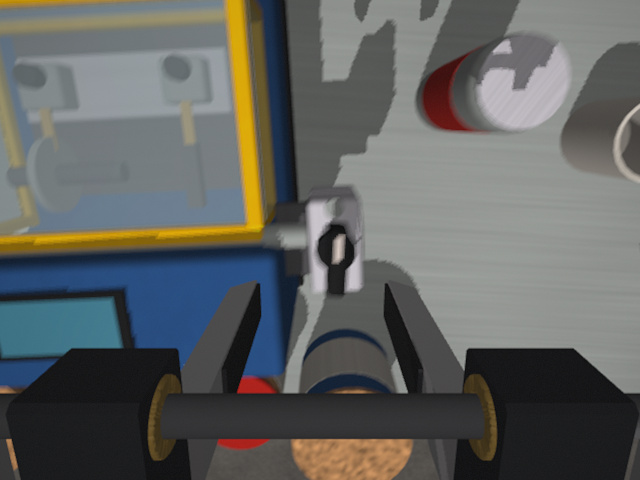

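```bash
cat >> h.py <<'E'
def wing(p,d,c,save=None):
    P=pts(d,c)
    m=(P[...,2]>244)&(P[...,2]<256)&(d>0)&(abs(P[...,0]-669)<35)&(abs(P[...,1]-147)<35)
    q=P[m][:,:2];r=cv2.minAreaRect(q.astype(np.float32));mu=q.mean(0);w,v=np.linalg.eigh(np.cov(q.T));e=v[:,1]*np.sign(v[0,1])
    print("wing top n",len(q),"rect",np.round(r[0],1),np.round(r[1],1),round(r[2],1),"mean",mu.round(1),"pca yaw",round(np.arctan2(e[1],e[0]),3))
    m=(abs(P[...,2]-212)<4)&(d>0)&(abs(P[...,0]-669)<40)&(abs(P[...,1]-147)<25)
    q=P[m][:,:2];r=cv2.minAreaRect(q.astype(np.float32));print("clamp n",len(q),np.round(r[0],1),np.round(r[1],1),round(r[2],1))
E
python3 - <<'E'
from h import *
z=np.load("w1.npz");c=dict(K=z["K"],world_from_camera=z["T"]);wing(z["p"],z["d"],c)
p=z["p"];cv2.imwrite("pics/w1z.png",cv2.resize(p[170:310,270:410,::-1],None,fx=4,fy=4,interpolation=cv2.INTER_CUBIC))
print(c["world_from_camera"].round(3))
E
```

```text
wing top n 1402 rect [672.  148.1] [39.5 12. ] 0.6 mean [670.9 148. ] pca yaw 0.011
clamp n 2821 [671.8 148. ] [62.8 34. ] 5.7
[[-5.30000e-02  9.63000e-01  2.64000e-01  5.99123e+02]
 [ 9.99000e-01  5.20000e-02  1.20000e-02  1.34968e+02]
 [-2.00000e-03  2.65000e-01 -9.64000e-01  4.71857e+02]
 [ 0.00000e+00  0.00000e+00  0.00000e+00  1.00000e+00]]
```

View pics/w1z.png

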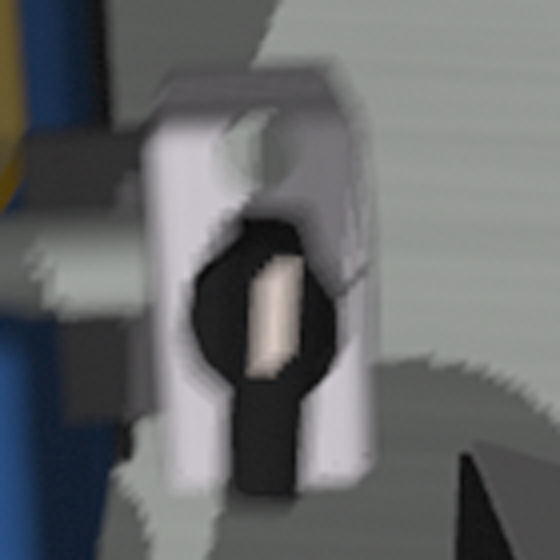

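```bash
python3 - <<'E'
from h import *
z=np.load("w1.npz");c=dict(K=z["K"],world_from_camera=z["T"]);P=pts(z["d"],c)
for v in(235,245,255): print(v,P[v,315:358:2].round(0)[:,1:].astype(int).tolist())
w=.01
plan([672,148,221],mk([0,0,-1],[-np.sin(w),np.cos(w),0]),4)
E
```

```text
235 [[134, 212], [135, 212], [136, 212], [137, 216], [139, 222], [140, 223], [141, 224], [142, 231], [143, 247], [144, 246], [145, 248], [146, 247], [147, 250], [148, 248], [149, 249], [150, 249], [151, 247], [152, 248], [154, 246], [157, 222], [159, 212], [160, 211]]
245 [[134, 212], [135, 213], [136, 222], [138, 223], [139, 221], [140, 222], [141, 223], [142, 241], [143, 247], [144, 247], [145, 248], [146, 249], [147, 249], [149, 247], [149, 249], [151, 248], [152, 248], [153, 247], [156, 222], [157, 221], [159, 222], [160, 222]]
255 [[134, 212], [136, 213], [137, 222], [138, 223], [139, 222], [141, 222], [142, 222], [142, 246], [143, 248], [144, 248], [146, 248], [147, 248], [148, 248], [149, 250], [150, 250], [151, 248], [152, 248], [153, 246], [157, 222], [158, 222], [159, 222], [161, 211]]
clock 2.05 p [678.6 135.  290.6] tool x [-0.002 -0.003 -1.   ] z [-0.051  0.999 -0.003]
n 4 turn/row [ 0.59 -0.04 -0.03] dp: [[1.74, 0.14, 0.34], [1.74, 0.15, 0.33], [1.74, 0.15, 0.33], [1.74, 0.16, 0.33]]
```

Emit:
jog_arm(turn=[[0.6,0,0],[0.6,0,0],[0.6,0,0],[0.6,0,0],[0,0,0]], dp=[[0.5,0.4,0.8],[1.5,0.3,0.5],[2.0,0,0],[2.0,0,0],[0,0,0]], gripper=[0.6,0.6,0.6,0.6,0.6])

```text
clock: 2.68
eef_pos: [668.2, 150.8, 227.2]
eef_rot: [2.118, 1.566, -2.586]
wrist_force: [-1.1, -0.9, 1.1]
finger_gap: 37.6
```

```bash
python3 - <<'E'
from h import *
w=.01
plan([672,148,228],mk([0,0,-1],[-np.sin(w),np.cos(w),0]),2)
E
```

```text
clock 2.67 p [668.2 150.8 227.2] tool x [-0.004 -0.003 -1.   ] z [-0.008  1.    -0.003]
n 2 turn/row [-0.06 -0.08 -0.13] dp: [[-0.04, -0.19, -0.14], [-0.04, -0.19, -0.14]]
```

Emit:
jog_arm(turn=[[0,0,0],[0,0,0],[0,0,0],[0,0,0]], dp=[[0,-0.4,-0.3],[0,0,0],[0,0,0],[0,0,0]], gripper=[0.7,1,1,1], grip_force=30)

```text
clock: 3.18
eef_pos: [672.5, 148.7, 230.0]
eef_rot: [2.606, 1.568, -2.097]
wrist_force: [0.7, 0.2, -3.6]
finger_gap: 11.9
```

Emit:
jog_arm(turn=[[6.4,0,0],[6.4,0,0],[6.4,0,0],[0,0,0]], dp=[[0,0,0],[0,0,0],[0,0,0],[0,0,0]], gripper=[1,1,1,1])

```text
clock: 3.68
eef_pos: [672.5, 148.6, 229.9]
eef_rot: [2.903, 1.568, -2.144]
wrist_force: [0.7, 0.6, -1.5]
finger_gap: 11.7
```

```bash
cat >> h.py <<'E'
def tz():
    s=manip.read_state();R=Ro.from_euler("xyz",s["eef_rot"]).as_matrix();y=np.arctan2(-R[0,2],R[1,2])
    print("clock",round(s["clock"],2),"p",s["eef_pos"].round(1),"jaw yaw",round(y,3),"screw if gripped",round(0.0995-y,3),"F",s["wrist_force"].round(1),"M",s["moment"].round(2),"gap",round(s["finger_gap"],1),"q",s["joints"].round(2))
E
python3 -c "
from h import *
tz()"
```

```text
clock 3.67 p [672.5 148.6 229.9] jaw yaw -0.335 screw if gripped 0.434 F [ 0.7  0.6 -1.5] M [ 0.07 -0.02 -0.11] gap 11.7 q [ 0.17  0.61  1.02 -0.    1.51 -1.07]
```

Emit:
jog_arm(turn=[[0,0,0],[0,0,0],[0,0,0]], dp=[[0,0,0],[-2.0,0,0],[-4.0,0,0]], gripper=[0.55,0.55,0.55])

```text
clock: 4.05
eef_pos: [671.8, 148.5, 288.4]
eef_rot: [2.331, 1.564, -2.71]
wrist_force: [0.9, 0.6, 0.4]
finger_gap: 38.2
```

```bash
cat >> h.py <<'E'
m=0.0995;MX=np.array([np.cos(m),np.sin(m),0]);MY=np.array([-np.sin(m),np.cos(m),0]);MZ=np.array([0,0,1.])
HINGE=np.array([672,148,175.])-165*MY
def bar(a): 
    return HINGE+MX*(-220*np.cos(a)-12*np.sin(a)*-1*-1)+MZ*(220*np.sin(a)-12*np.cos(a))
def tool(t): # t = angle below horizontal
    x=np.cos(t)*MX-np.sin(t)*MZ; z=np.sin(t)*MX+np.cos(t)*MZ; return mk(x,z),x
E
python3 - <<'E'
from h import *
tz()
print(HINGE,bar(0),bar(.1),bar(.785))
T,x=tool(np.pi/4)
plan(bar(0)-80*x+10*MZ,T,9)
E
```

```text
clock 4.05 p [671.8 148.5 288.4] jaw yaw -0.328 screw if gripped 0.427 F [0.9 0.6 0.4] M [-0.01 -0.    0.04] gap 38.2 q [ 0.17  0.6   0.91 -0.    1.64 -1.08]
[688.39042385 -16.18390301 175.        ] [469.47855317 -38.03780147 163.        ] [469.38012506 -38.04762751 185.02330168] [525.09478423 -32.48565182 322.01288061]
clock 4.05 p [671.8 148.5 288.4] tool x [-0.007 -0.003 -1.   ] z [ 0.322  0.947 -0.005]
n 9 turn/row [ 6.88 -4.48 -2.86] dp: [[0.68, 2.03, -2.94], [0.34, 1.68, -3.21], [0.01, 1.3, -3.4], [-0.31, 0.87, -3.52], [-0.62, 0.42, -3.56], [-0.91, -0.04, -3.52], [-1.17, -0.51, -3.41], [-1.39, -0.97, -3.22], [-1.57, -1.42, -2.96]]
```

Emit:
jog_arm(turn=[[6.9,-4.5,-2.9],[6.9,-4.5,-2.9],[6.9,-4.5,-2.9],[6.9,-4.5,-2.9],[6.9,-4.5,-2.9],[6.9,-4.5,-2.9],[6.9,-4.5,-2.9],[6.9,-4.5,-2.9]], dp=[[0,2.0,-2.9],[0,1.7,-3.2],[0,1.3,-3.4],[-0.3,0.9,-3.5],[-0.6,0.4,-3.5],[-0.9,0,-3.5],[-1.2,-0.5,-3.4],[-1.4,-1.0,-3.2]], gripper=[0.55,0.55,0.55,0.55,0.55,0.55,0.55,0.55])

```text
clock: 5.05
eef_pos: [439.9, -23.0, 246.7]
eef_rot: [-0.07, 0.824, 0.15]
wrist_force: [0.1, -0.2, 1.4]
finger_gap: 42.7
```

```bash
python3 - <<'E'
from h import *
tz()
T,x=tool(np.pi/4)
plan(bar(0)-60*x,T,4)
p,d=camera("wrist");cv2.imwrite("pics/w2.png",p[:,:,::-1]);tz()
E
```

```text
clock 5.05 p [439.9 -23.  246.7] jaw yaw -1.326 screw if gripped 1.425 F [ 0.1 -0.2  1.4] M [-0.11  0.33 -0.01] gap 42.7 q [-0.33 -0.37  2.24  0.54  0.66 -0.88]
clock 5.05 p [439.9 -23.  246.7] tool x [ 0.672  0.101 -0.734] z [0.713 0.178 0.678]
n 4 turn/row [ 1.52 -0.53 -0.52] dp: [[0.49, -0.36, -1.01], [0.49, -0.38, -1.01], [0.48, -0.4, -1.0], [0.48, -0.43, -0.99]]
clock 5.1 p [436.3 -23.4 243.4] jaw yaw -1.336 screw if gripped 1.435 F [-0.6 -2.2 -2.6] M [-0.19  0.44 -0.02] gap 42.0 q [-0.34 -0.38  2.26  0.55  0.66 -0.88]
```

View pics/w2.png

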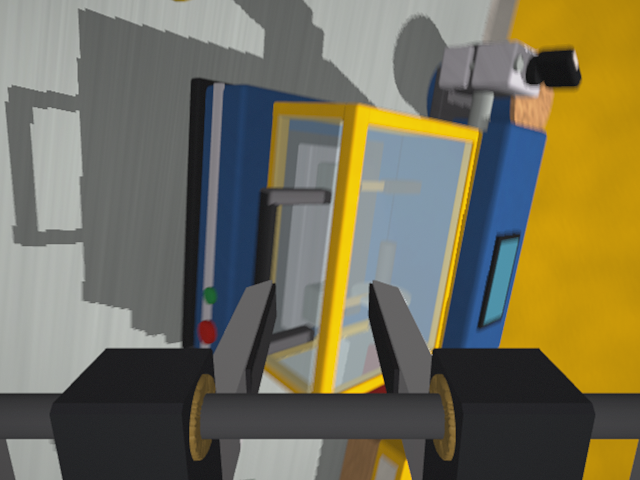

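```bash
python3 - <<'E'
from h import *
T,x=tool(np.radians(48))
plan(bar(0)-50*x,T,4)
E
```

```text
clock 5.1 p [436.3 -23.4 243.4] tool x [ 0.672  0.1   -0.734] z [0.715 0.171 0.678]
n 4 turn/row [ 1.43  0.21 -0.46] dp: [[0.75, -0.39, -0.81], [0.75, -0.41, -0.8], [0.76, -0.42, -0.79], [0.76, -0.43, -0.77]]
```

Emit:
jog_arm(turn=[[1.4,0.2,-0.5],[1.4,0.2,-0.5],[1.4,0.2,-0.5],[1.4,0.2,-0.5]], dp=[[0.7,-0.4,-0.8],[0.7,-0.4,-0.8],[0.7,-0.4,-0.8],[0.7,-0.4,-0.8]], gripper=[0.55,0.55,0.55,0.55])

```text
clock: 5.6
eef_pos: [435.7, -42.3, 200.7]
eef_rot: [-0.008, 0.836, 0.092]
wrist_force: [-0.3, -0.0, -0.1]
finger_gap: 42.5
```

```bash
python3 - <<'E'
from h import *
tz()
c=calibration("wrist");p,d=camera("wrist");cv2.imwrite("pics/w3.png",p[:,:,::-1]);tz()
np.savez("w3.npz",p=p,d=d,K=c["K"],T=c["world_from_camera"])
T,x=tool(np.radians(48))
plan(bar(0)+16*x,T,4)
P=pts(d,c);q=(P-HINGE)@np.c_[MX,MY,MZ]
g=p.astype(int).max(2)<70
mm=(d>0)&(abs(q[...,0]+220)<20)&(abs(q[...,1])<60)&(abs(q[...,2]+12)<25)
print(mm.sum(),[ (np.percentile(q[mm][:,k],[2,50,98])).round(1) for k in range(3)])
E
```

```text
clock 5.6 p [435.7 -42.3 200.7] jaw yaw -1.469 screw if gripped 1.568 F [-0.3 -0.  -0.1] M [-0.1   0.34 -0.04] gap 42.5 q [-0.37 -0.31  2.31  0.61  0.55 -0.9 ]
clock 5.65 p [435.1 -42.4 199.3] jaw yaw -1.471 screw if gripped 1.57 F [-1.  -0.2 -1.3] M [-0.09  0.36  0.03] gap 42.3 q [-0.37 -0.31  2.32  0.61  0.54 -0.9 ]
clock 5.65 p [435.1 -42.4 199.3] tool x [ 0.666  0.061 -0.743] z [0.739 0.074 0.669]
n 4 turn/row [0.   0.   0.07] dp: [[1.65, 0.03, 0.04], [1.65, 0.03, 0.04], [1.65, 0.03, 0.04], [1.65, 0.02, 0.04]]
4817 [array([-225.7, -222.3, -201.7]), array([-53.9,   7.6,  56.6]), array([-14.8,  -7.3,  -5.4])]
```

View pics/w3.png

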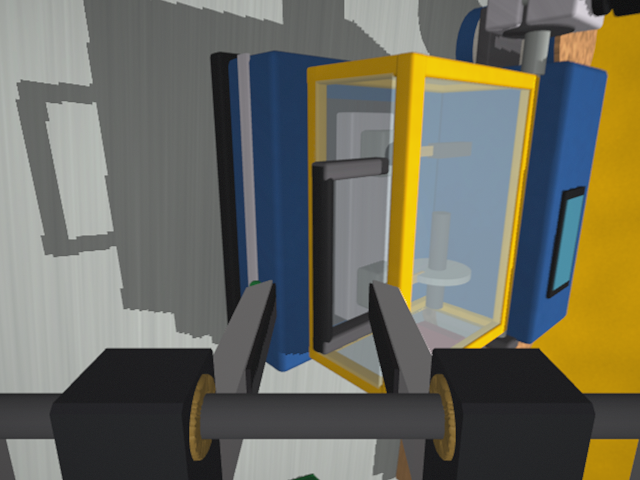

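Emit:
jog_arm(turn=[[0,0,0],[0,0,0],[0,0,0],[0,0,0]], dp=[[1.7,0,0],[1.7,0,0.1],[1.6,0,0],[0.8,0,0]], gripper=[0.55,0.55,0.6,0.6])

```text
clock: 6.15
eef_pos: [476.4, -38.7, 154.7]
eef_rot: [-0.006, 0.839, 0.092]
wrist_force: [-0.2, 0.2, -1.2]
finger_gap: 37.8
```

```bash
python3 - <<'E'
from h import *
tz()
T,x=tool(np.radians(48))
plan(bar(0)+16*x,T,1)
E
```

```text
clock 6.15 p [476.4 -38.7 154.7] jaw yaw -1.471 screw if gripped 1.57 F [-0.2  0.2 -1.2] M [-0.13  0.41 -0.01] gap 37.8 q [-0.31 -0.11  2.28  0.77  0.38 -1.05]
clock 6.15 p [476.4 -38.7 154.7] tool x [ 0.665  0.062 -0.744] z [0.74  0.074 0.668]
n 1 turn/row [ 0.02 -0.08  0.28] dp: [[0.53, 0.13, 0.05]]
```

Emit:
jog_arm(turn=[[0,0,0],[0,0,0],[0,0,0],[0,0,0],[0,0,0],[0,0,0]], dp=[[0.4,0.1,0],[0,0,0],[-0.6,0,0.5],[-0.6,0,0.5],[-0.6,0,0.5],[0,0,0]], gripper=[0.78,0.78,0.78,0.78,0.78,0.78])

```text
clock: 6.9
eef_pos: [476.3, -36.7, 174.6]
eef_rot: [-0.004, 0.843, 0.095]
wrist_force: [-0.5, -1.3, -3.8]
finger_gap: 20.8
```

```bash
python3 - <<'E'
from h import *
tz()
c=calibration("wrist");p,d=camera("wrist");cv2.imwrite("pics/w4.png",p[:,:,::-1]);tz()
E
```

```text
clock 6.9 p [476.3 -36.7 174.6] jaw yaw -1.471 screw if gripped 1.57 F [-0.5 -1.3 -3.8] M [-0.21  1.04 -0.01] gap 20.8 q [-0.3  -0.15  2.26  0.66  0.43 -0.92]
clock 6.95 p [476.3 -36.7 174.3] jaw yaw -1.471 screw if gripped 1.57 F [-0.7 -0.1 -5.4] M [-0.17  1.06  0.  ] gap 20.9 q [-0.3  -0.15  2.26  0.66  0.43 -0.92]
```

View pics/w4.png

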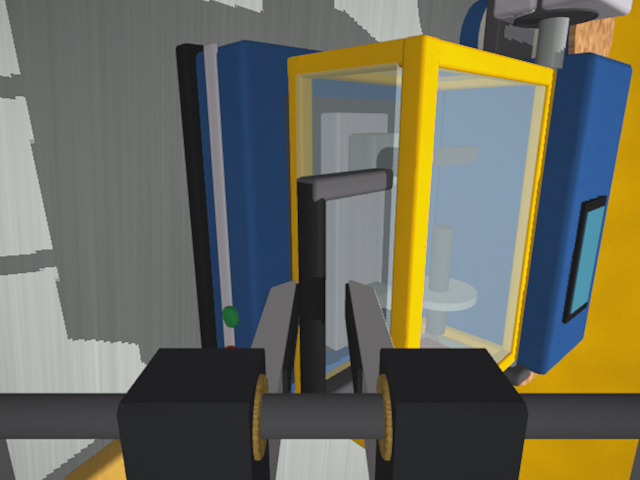

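Emit:
jog_arm(turn=[[0,0,0],[0,0,0],[0,0,0]], dp=[[0.3,0,-0.3],[0.3,0,-0.3],[0,0,0]], gripper=[0.78,0.78,0.78])

```text
clock: 7.32
eef_pos: [475.2, -36.7, 164.1]
eef_rot: [-0.003, 0.845, 0.096]
wrist_force: [-1.4, -0.2, -3.4]
finger_gap: 20.8
```

```bash
cat >> h.py <<'E'
def look(n,fn):
    c=calibration(n);p,d=camera(n);cv2.imwrite(f"pics/{fn}.png",p[:,:,::-1]);return c,p,d
def hood(c,p,d):
    # handle bar: dark points ahead of hinge; report polar angle
    P=pts(d,c);q=(P-HINGE)@np.c_[MX,MY,MZ];r=np.hypot(q[...,0],q[...,2]);
    hsv=cv2.cvtColor(p,cv2.COLOR_RGB2HSV)
    y=cv2.inRange(hsv,(20,120,100),(32,255,255))>0
    return q,r,y
E
python3 - <<'E'
from h import *
tz()
for i in range(2):
    c,p,d=look("wrist",f"w5{i}");tz()
a=cv2.imread("pics/w4.png").astype(int);b=cv2.imread("pics/w51.png").astype(int)
q,r,y=hood(c,p,d)
m=y&(d>0)&(abs(q[...,1])<115)&(r<240)
print(m.sum(),np.percentile(q[m][:,0],[1,50,99]).round(1),np.percentile(q[m][:,2],[1,50,99]).round(1))
E
```

```text
clock 7.33 p [475.2 -36.7 164.1] jaw yaw -1.471 screw if gripped 1.571 F [-1.4 -0.2 -3.4] M [-0.14  0.92  0.02] gap 20.8 q [-0.3  -0.13  2.27  0.71  0.41 -0.97]
clock 7.38 p [475.2 -36.7 164.2] jaw yaw -1.471 screw if gripped 1.571 F [-1.9 -0.8 -4.8] M [-0.24  1.25 -0.01] gap 21.1 q [-0.3  -0.13  2.27  0.71  0.41 -0.97]
clock 7.42 p [475.2 -36.7 164.3] jaw yaw -1.471 screw if gripped 1.57 F [-1.5  0.5 -4.1] M [-0.21  1.3  -0.  ] gap 20.7 q [-0.3  -0.13  2.27  0.71  0.41 -0.97]
19035 [-171.3 -167.7    0.6] [-81.2   5.6   7.7]
```

View pics/w51.png

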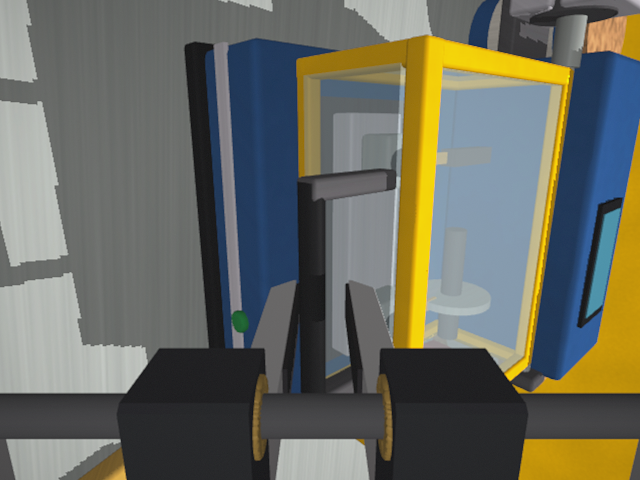

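Emit:
jog_arm(turn=[[0,0,0],[0,0,0],[0,0,0],[0,0,0]], dp=[[0.4,0,-0.3],[0.4,0,-0.3],[0.1,0,-0.1],[0,0,0]], gripper=[0.78,0.78,0.78,0.78])

```text
clock: 7.92
eef_pos: [477.3, -37.2, 153.8]
eef_rot: [-0.005, 0.841, 0.093]
wrist_force: [0.9, 0.9, -0.7]
finger_gap: 20.8
```

Emit:
jog_arm(turn=[[0,0,0],[0,0,0],[0,0,0],[0,0,0]], dp=[[0,0,0],[-2.5,0,0],[-3.5,0,0],[-3,0,0]], gripper=[0.6,0.6,0.6,0.6])

```text
clock: 8.43
eef_pos: [416.0, -42.6, 221.3]
eef_rot: [-0.004, 0.845, 0.095]
wrist_force: [0.8, 0.2, 0.1]
finger_gap: 37.7
```

```bash
cat >> h.py <<'E'
def down(w): return mk([0,0,-1],[-np.sin(w),np.cos(w),0])
E
python3 - <<'E'
from h import *
tz()
plan([672,148,290],down(-.335),10)
E
```

```text
clock 8.43 p [416.  -42.6 221.3] jaw yaw -1.471 screw if gripped 1.57 F [0.8 0.2 0.1] M [-0.09  0.34 -0.01] gap 37.7 q [-0.4  -0.4   2.31  0.55  0.64 -0.84]
clock 8.43 p [416.  -42.6 221.3] tool x [ 0.661  0.063 -0.748] z [0.744 0.075 0.664]
n 10 turn/row [-6.21  3.68  2.37] dp: [[1.3, 1.65, 2.5], [1.19, 1.31, 2.74], [1.05, 0.95, 2.94], [0.89, 0.59, 3.08], [0.71, 0.21, 3.18], [0.5, -0.16, 3.22], [0.28, -0.53, 3.21], [0.05, -0.88, 3.14], [-0.2, -1.21, 3.03], [-0.44, -1.52, 2.86]]
```

Emit:
jog_arm(turn=[[-6.2,3.7,2.4],[-6.2,3.7,2.4],[-6.2,3.7,2.4],[-6.2,3.7,2.4],[-6.2,3.7,2.4],[-6.2,3.7,2.4],[-6.2,3.7,2.4],[-6.2,3.7,2.4]], dp=[[-0.2,1.6,3.8],[-0.2,1.3,4.0],[0,0.9,4.0],[1.2,0.6,3.1],[1.1,0.2,3.2],[0.9,-0.2,3.2],[0.8,-0.5,3.2],[0.6,-0.9,3.1]], gripper=[0.6,0.6,0.6,0.6,0.6,0.6,0.6,0.6])

```text
clock: 9.43
eef_pos: [635.0, 118.2, 316.2]
eef_rot: [-0.521, 1.431, 0.516]
wrist_force: [-0.3, 0.5, 1.3]
finger_gap: 38.1
```

```bash
python3 - <<'E'
from h import *
tz()
plan([672,148,280],down(-.335),3)
E
```

```text
clock 9.43 p [635.  118.2 316.2] jaw yaw -0.529 screw if gripped 0.629 F [-0.3  0.5  1.3] M [-0.14  0.12  0.01] gap 38.1 q [ 0.1   0.39  1.16  0.06  1.47 -0.94]
clock 9.43 p [635.  118.2 316.2] tool x [ 0.121  0.069 -0.99 ] z [0.501 0.857 0.121]
n 3 turn/row [-3.79  2.17  1.55] dp: [[1.41, -0.47, 1.32], [1.35, -0.59, 1.34], [1.28, -0.72, 1.35]]
```

Emit:
jog_arm(turn=[[-3.8,2.2,1.6],[-3.8,2.2,1.6],[-3.8,2.2,1.6],[0,0,0]], dp=[[1.4,-0.5,1.2],[1.3,-0.5,1.2],[1.3,-0.5,1.0],[0,0,0]], gripper=[0.6,0.6,0.6,0.6])

```text
clock: 9.93
eef_pos: [669.1, 146.1, 276.2]
eef_rot: [2.292, 1.561, -2.746]
wrist_force: [0.2, 0.2, 0.1]
finger_gap: 37.4
```

```bash
python3 - <<'E'
from h import *
tz()
c,p,d=look("wrist","w6");wing(p,d,c)
plan([672,148,228],down(-.335),4)
E
```

```text
clock 9.93 p [669.1 146.1 276.2] jaw yaw -0.326 screw if gripped 0.425 F [0.2 0.2 0.1] M [0.01 0.02 0.02] gap 37.4 q [ 0.16  0.6   0.94 -0.    1.61 -1.08]
wing top n 1578 rect [671.6 148.5] [12.  39.1] 70.5 mean [670.8 148.7] pca yaw -0.342
clamp n 3018 [671.3 148.1] [62.3 34.2] 5.6
clock 9.97 p [669.  145.7 277.4] tool x [-0.007 -0.003 -1.   ] z [ 0.321  0.947 -0.005]
n 4 turn/row [ 0.11 -0.08 -0.08] dp: [[1.24, -0.06, 0.09], [1.24, -0.06, 0.08], [1.24, -0.06, 0.08], [1.24, -0.05, 0.08]]
```

Emit:
jog_arm(turn=[[0.2,0,0],[0,0,0],[0,0,0],[0,0,0],[0,0,0],[0,0,0]], dp=[[1.2,-0.2,0.2],[1.7,-0.1,0.1],[1.7,0,0],[0,0,0],[0,0,0],[0,0,0]], gripper=[0.6,0.6,0.6,1,1,1])

```text
clock: 10.72
eef_pos: [672.6, 148.2, 230.9]
eef_rot: [0.385, 1.568, 1.621]
wrist_force: [12.2, 17.2, -10.8]
finger_gap: 11.6
```

```bash
python3 -c "
from h import *
tz()"
```

```text
clock 10.72 p [672.6 148.2 230.9] jaw yaw -0.335 screw if gripped 0.434 F [ 12.2  17.2 -10.8] M [ 3.07 -2.33 -0.11] gap 11.6 q [ 0.16  0.61  1.02  0.    1.51 -1.07]
```

Emit:
jog_arm(turn=[[6.5,0,0],[6.5,0,0],[6.5,0,0],[0,0,0],[0,0,0]], dp=[[0,0,0],[0,0,0],[0,0,0],[0,0,0],[0,0,0]], gripper=[1,1,1,1,1])

```text
clock: 11.35
eef_pos: [672.7, 148.3, 230.9]
eef_rot: [0.57, 1.569, 1.46]
wrist_force: [0.5, 0.9, -4.3]
finger_gap: 11.8
```

```bash
python3 -c "
from h import *
tz()"
```

```text
clock 11.35 p [672.7 148.3 230.9] jaw yaw -0.681 screw if gripped 0.781 F [ 0.5  0.9 -4.3] M [ 0.03  0.   -0.14] gap 11.8 q [ 0.16  0.61  1.02  0.    1.51 -0.73]
```

Emit:
jog_arm(turn=[[0,0,0],[0,0,0],[0,0,0]], dp=[[0,0,0],[-2.0,0,0],[-4.0,0,0]], gripper=[0.55,0.55,0.55])

```text
clock: 11.72
eef_pos: [672.1, 148.0, 290.5]
eef_rot: [1.753, 1.567, 2.647]
wrist_force: [0.5, -0.1, 0.7]
finger_gap: 38.6
```

```bash
python3 - <<'E'
from h import *
T,x=tool(np.radians(48))
plan(bar(0)-65*x+8*MZ,T,8)
E
```

```text
clock 11.72 p [672.1 148.  290.5] tool x [-0.003  0.002 -1.   ] z [ 0.627  0.779 -0.001]
n 8 turn/row [ 5.42 -4.98 -2.1 ] dp: [[0.9, 0.9, -3.78], [0.53, 0.56, -3.91], [0.18, 0.2, -3.98], [-0.17, -0.17, -3.98], [-0.5, -0.56, -3.92], [-0.81, -0.95, -3.79], [-1.09, -1.33, -3.6], [-1.34, -1.71, -3.35]]
```

Emit:
jog_arm(turn=[[5.4,-5,-2.1],[5.4,-5,-2.1],[5.4,-5,-2.1],[5.4,-5,-2.1],[5.4,-5,-2.1],[5.4,-5,-2.1],[5.4,-5,-2.1],[5.4,-5,-2.1]], dp=[[0,0.9,-3.8],[0,0.6,-3.9],[0,0.2,-4.0],[-0.2,-0.2,-4.0],[-0.5,-0.6,-3.9],[-0.8,-1.0,-3.8],[-1.1,-1.3,-3.6],[-1.3,-1.7,-3.4]], gripper=[0.55,0.55,0.55,0.55,0.55,0.55,0.55,0.55])

```text
clock: 12.72
eef_pos: [425.5, -46.2, 237.9]
eef_rot: [-0.002, 0.794, 0.09]
wrist_force: [0.4, 0.1, 0.4]
finger_gap: 42.4
```

```bash
python3 - <<'E'
from h import *
tz()
T,x=tool(np.radians(48))
plan(bar(0)-45*x,T,4)
E
```

```text
clock 12.72 p [425.5 -46.2 237.9] jaw yaw -1.479 screw if gripped 1.578 F [0.4 0.1 0.4] M [-0.07  0.32 -0.02] gap 42.4 q [-0.41 -0.41  2.3   0.61  0.63 -0.88]
clock 12.72 p [425.5 -46.2 237.9] tool x [ 0.698  0.063 -0.713] z [0.71  0.066 0.701]
n 4 turn/row [-0.08  0.63  0.1 ] dp: [[0.99, 0.1, -0.47], [1.0, 0.1, -0.46], [1.0, 0.09, -0.45], [1.01, 0.09, -0.44]]
```

Emit:
jog_arm(turn=[[0,0.7,0],[0,0.7,0],[0,0.7,0],[0,0.7,0]], dp=[[0.8,0.1,-0.8],[0.8,0.1,-0.7],[1.2,0.1,-0.4],[1.0,0.1,0]], gripper=[0.55,0.55,0.55,0.55])

```text
clock: 13.22
eef_pos: [438.5, -41.6, 197.6]
eef_rot: [-0.009, 0.841, 0.085]
wrist_force: [-0.0, 0.5, -0.4]
finger_gap: 42.0
```

```bash
python3 - <<'E'
from h import *
tz()
T,x=tool(np.radians(48))
plan(bar(0)+16*x,T,4)
E
```

```text
clock 13.22 p [438.5 -41.6 197.6] jaw yaw -1.473 screw if gripped 1.572 F [-0.   0.5 -0.4] M [-0.1   0.33  0.02] gap 42.0 q [-0.36 -0.3   2.31  0.6   0.53 -0.88]
clock 13.22 p [438.5 -41.6 197.6] tool x [ 0.665  0.057 -0.745] z [0.742 0.073 0.667]
n 4 turn/row [-0.02 -0.04  0.14] dp: [[1.56, 0.03, 0.01], [1.56, 0.02, 0.0], [1.56, 0.02, 0.0], [1.56, 0.02, 0.0]]
```

Insert, close to a cage, then lift as before.

Emit:
jog_arm(turn=[[0,0,0],[0,0,0],[0,0,0],[0,0,0],[0,0,0]], dp=[[1.7,0,0],[1.7,0,0],[1.6,0,0],[1.0,0,0],[0.2,0,0]], gripper=[0.55,0.55,0.65,0.78,0.78])

```text
clock: 13.85
eef_pos: [486.2, -33.0, 148.7]
eef_rot: [-0.014, 0.846, 0.098]
wrist_force: [-0.1, 0.0, 0.1]
finger_gap: 20.8
```

Emit:
jog_arm(turn=[[0,0,0],[0,0,0],[0,0,0],[0,0,0]], dp=[[-0.6,0,0.5],[-0.6,0,0.5],[-0.6,0,0.5],[-0.3,0,0.3]], gripper=[0.78,0.78,0.78,0.78])

```text
clock: 14.35
eef_pos: [483.5, -29.9, 171.2]
eef_rot: [-0.011, 0.861, 0.109]
wrist_force: [-2.0, -2.7, -10.0]
finger_gap: 21.0
```

Emit:
jog_arm(turn=[[0,0,0],[0,0,0],[0,0,0]], dp=[[0.3,0,-0.3],[0.3,0,-0.3],[0,0,0]], gripper=[0.78,0.78,0.78])

```text
clock: 14.72
eef_pos: [484.0, -29.6, 163.5]
eef_rot: [-0.013, 0.859, 0.109]
wrist_force: [0.3, -0.4, 0.3]
finger_gap: 20.7
```

```bash
python3 - <<'E'
from h import *
tz()
c,p,d=look("wrist","w7");tz()
E
```

```text
clock 14.72 p [484.  -29.6 163.5] jaw yaw -1.445 screw if gripped 1.544 F [ 0.3 -0.4  0.3] M [-0.09  0.32  0.01] gap 20.7 q [-0.27 -0.11  2.25  0.66  0.41 -0.93]
clock 14.78 p [484.1 -29.7 163.7] jaw yaw -1.445 screw if gripped 1.544 F [-0.4 -0.7  0.2] M [-0.07  0.37 -0.04] gap 20.9 q [-0.27 -0.11  2.24  0.66  0.41 -0.93]
```

View pics/w7.png

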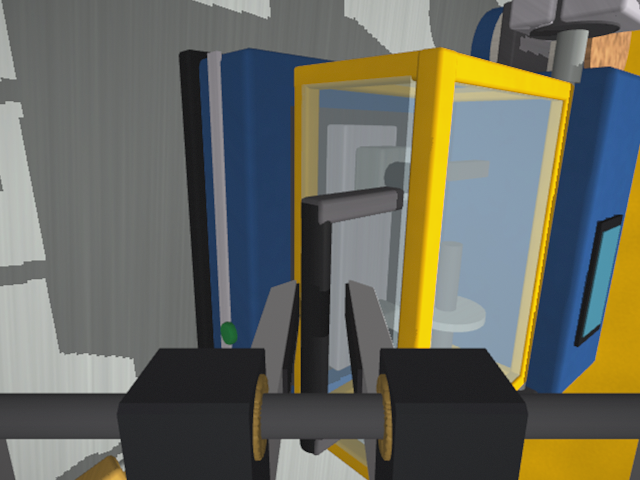

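```bash
python3 - <<'E'
from h import *
st=manip.read_state();p=st["eef_pos"];R=Ro.from_euler("xyz",st["eef_rot"]);x,y,z=R.as_matrix().T
A=np.linspace(.06,.80,13)
W=[p]+[bar(a)+18*x+4.4*z for a in A]
W=np.array(W);print(W[[1,2,-1]].round(1))
print([R.inv().apply(d/10).round(2).tolist() for d in np.diff(W,axis=0)])
E
```

```text
[[484.2 -36.4 165.5]
 [484.6 -36.3 179. ]
 [542.3 -30.6 313.7]]
[[-0.18, -0.67, 0.05], [-1.0, -0.01, 0.92], [-0.94, -0.01, 0.98], [-0.87, -0.02, 1.04], [-0.81, -0.02, 1.09], [-0.74, -0.02, 1.14], [-0.67, -0.02, 1.18], [-0.59, -0.02, 1.22], [-0.52, -0.02, 1.26], [-0.44, -0.02, 1.29], [-0.36, -0.02, 1.31], [-0.28, -0.02, 1.33], [-0.19, -0.03, 1.34]]
```

Emit:
jog_arm(turn=[[0,0,0],[0,0,0],[0,0,0],[0,0,0],[0,0,0],[0,0,0],[0,0,0],[0,0,0]], dp=[[-0.5,-0.2,0.4],[-1.0,-0.2,0.9],[-0.9,-0.1,1.0],[-0.9,-0.1,1.0],[-0.8,-0.1,1.1],[-0.7,0,1.1],[-0.7,0,1.2],[-0.4,0,0.8]], gripper=[0.78,0.78,0.78,0.78,0.78,0.78,0.78,0.78])

```text
clock: 15.78
eef_pos: [495.8, -32.6, 250.7]
eef_rot: [-0.002, 0.888, 0.122]
wrist_force: [-7.3, -4.1, -7.1]
finger_gap: 20.7
```

```bash
python3 - <<'E'
from h import *
tz()
st=manip.read_state();p=st["eef_pos"];R=Ro.from_euler("xyz",st["eef_rot"]);x,y,z=R.as_matrix().T
b=p-18*x-4.4*z-HINGE;u,w=b@MX,b[2];print("bar r",np.hypot(u,w),"a",np.arctan2(w,-u)+np.arctan2(12,220))
c,pp,d=look("wrist","w8")
E
```

```text
clock 15.78 p [495.8 -32.6 250.7] jaw yaw -1.447 screw if gripped 1.546 F [-7.3 -4.1 -7.1] M [-0.68  2.24 -0.29] gap 20.7 q [-0.27 -0.2   2.08  0.41  0.66 -0.65]
bar r 225.48460938293613 a 0.45024610490748873
```

View pics/w8.png

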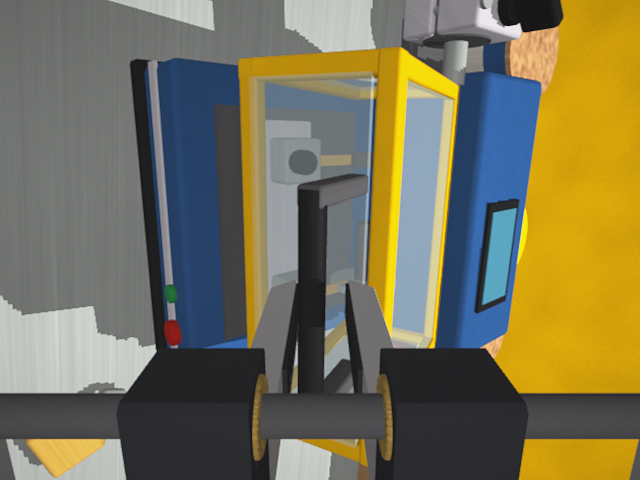

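```bash
python3 - <<'E'
from h import *
st=manip.read_state();p=st["eef_pos"];R=Ro.from_euler("xyz",st["eef_rot"]);x,y,z=R.as_matrix().T
A=np.linspace(.45,.80,7)
W=np.array([p]+[bar(a)+15*x+4.4*z for a in A[1:]]);print(W[-1])
print([R.inv().apply(d/10).round(2).tolist() for d in np.diff(W,axis=0)])
E
```

```text
[540.09859332 -30.69199075 315.61078791]
[[-0.37, -0.27, 1.29], [-0.51, -0.02, 1.18], [-0.44, -0.02, 1.21], [-0.36, -0.02, 1.23], [-0.29, -0.02, 1.25], [-0.22, -0.02, 1.27]]
```

Emit:
jog_arm(turn=[[0,-0.3,0],[0,-0.3,0],[0,-0.3,0],[0,-0.3,0],[0,0,0],[0,0,0],[0,0,0]], dp=[[-0.4,-0.1,1.3],[-0.5,-0.1,1.2],[-0.5,-0.1,1.2],[-0.4,0,1.3],[-0.3,0,1.3],[-0.2,0,1.0],[0,0,0]], gripper=[0.78,0.78,0.78,0.78,0.78,0.78,0.78])

```text
clock: 16.7
eef_pos: [532.3, -30.2, 312.4]
eef_rot: [0.003, 0.889, 0.128]
wrist_force: [-1.3, 0.3, -3.7]
finger_gap: 20.6
```

```bash
cat >> h.py <<'E'
def barest(off=4.4,dep=16):
    st=manip.read_state();p=st["eef_pos"];R=Ro.from_euler("xyz",st["eef_rot"]);x,y,z=R.as_matrix().T
    b=p-dep*x-off*z-HINGE;u,w=b@MX,b[2];print("bar r",np.hypot(u,w).round(1),"a",round(np.arctan2(w,-u)+np.arctan2(12,220),3),"toolx",x.round(2))
E
python3 - <<'E'
from h import *
tz();barest()
E
```

```text
clock 16.7 p [532.3 -30.2 312.4] jaw yaw -1.447 screw if gripped 1.547 F [-1.3  0.3 -3.7] M [-0.11  0.97  0.08] gap 20.6 q [-0.24 -0.16  1.91  0.33  0.78 -0.53]
bar r 224.9 a 0.767 toolx [ 0.62  0.08 -0.78]
```

Emit:
jog_arm(turn=[[0,0,0],[0,0,0],[0,0,0],[0,0,0],[0,0,0]], dp=[[0,0,0.6],[0,0,0],[0,0,-0.3],[0,0,-0.2],[0,0,0]], gripper=[0.78,0.78,0.78,0.78,0.78])

```text
clock: 17.32
eef_pos: [532.6, -30.7, 314.1]
eef_rot: [0.001, 0.888, 0.125]
wrist_force: [-1.4, -0.7, 0.6]
finger_gap: 20.8
```

```bash
python3 - <<'E'
from h import *
tz();barest(0)
c,p,d=look("wrist","w9");tz()
c,p,d=look("scene","s9")
q,r,y=hood(c,p,d)
m=y&(d>0)&(abs(q[...,1])<118)&(r<240)&(q[...,2]>30)
Q=q[m];print(len(Q));a=np.arctan2(Q[:,2],-Q[:,0]);print(np.percentile(np.hypot(Q[:,0],Q[:,2]),[1,50,99]),np.percentile(a,[1,50,99]))
cv2.imwrite("pics/s9c.png",cv2.resize(p[150:370,220:460,::-1],None,fx=2.5,fy=2.5))
E
```

```text
clock 17.32 p [532.6 -30.7 314.1] jaw yaw -1.447 screw if gripped 1.547 F [-1.4 -0.7  0.6] M [-0.11  0.4  -0.02] gap 20.8 q [-0.24 -0.16  1.9   0.33  0.78 -0.53]
bar r 225.2 a 0.793 toolx [ 0.63  0.08 -0.78]
clock 17.38 p [532.6 -30.6 314.1] jaw yaw -1.447 screw if gripped 1.547 F [-0.4 -0.4 -0.6] M [-0.12  0.38  0.07] gap 20.5 q [-0.24 -0.16  1.9   0.33  0.78 -0.53]
962
[ 40.63813974 158.67830431 170.94482397] [0.28783937 0.81350012 0.96097397]
```

View pics/w9.png

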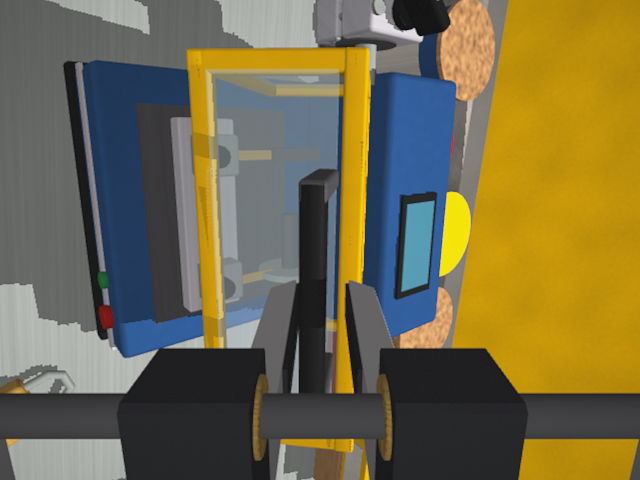

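View pics/s9c.png

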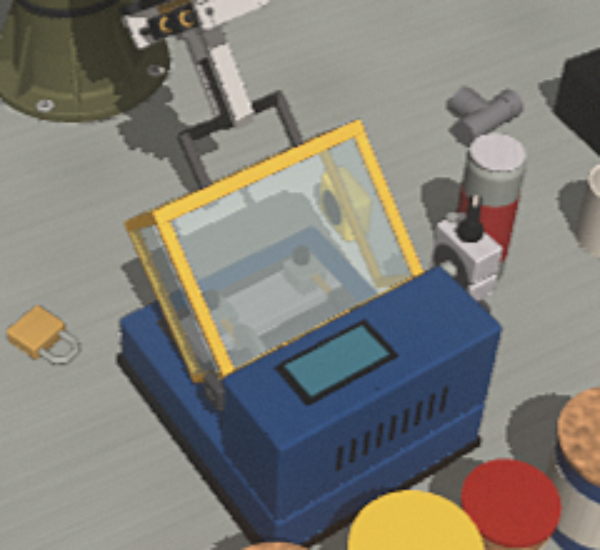

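Emit:
jog_arm(turn=[[0,0,0],[0,0,0],[0,0,0],[0,0,0],[0,0,0],[0,0,0]], dp=[[0,0,0],[0,0,0],[-1.2,0,0],[-2.0,0,0],[-3.0,0,0],[-4.0,0,0]], gripper=[0.65,0.65,0.65,0.65,0.65,0.65])

```text
clock: 18.18
eef_pos: [466.2, -38.5, 395.3]
eef_rot: [0.003, 0.89, 0.127]
wrist_force: [-0.7, 0.1, 0.0]
finger_gap: 32.9
```

```bash
cat >> h.py <<'E'
def ang(p,d,c):
    q,r,y=hood(c,p,d)
    # top-front edge: yellow points at r 165-175 & q height
    hsv=cv2.cvtColor(p,cv2.COLOR_RGB2HSV)
    m=(d>0)&(abs(q[...,1])<50)&(r>205)&(r<232)&(q[...,2]>-20)&(hsv[...,2]<90)
    Q=q[m];a=np.arctan2(Q[:,2],-Q[:,0]);
    print("bar pts",len(Q),"angle",np.percentile(a,[5,50,95]).round(3) if len(Q) else 0,"+0.0545")
E
python3 - <<'E'
from h import *
tz()
c,p,d=look("wrist","w10");ang(p,d,c)
c,p,d=look("scene","s10");ang(p,d,c)
cv2.imwrite("pics/s10c.png",cv2.resize(p[150:370,220:460,::-1],None,fx=2.5,fy=2.5))
E
```

```text
clock 18.18 p [466.2 -38.5 395.3] jaw yaw -1.447 screw if gripped 1.547 F [-0.7  0.1  0. ] M [-0.09  0.34 -0.  ] gap 32.9 q [-0.32 -0.36  1.87  0.32  1.03 -0.53]
bar pts 2518 angle [0.694 0.72  0.74 ] +0.0545
bar pts 190 angle [0.716 0.736 0.754] +0.0545
```

View pics/s10c.png

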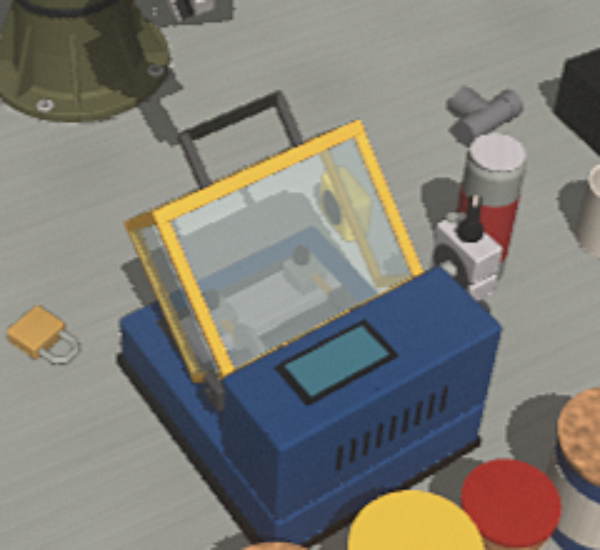

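Emit:
jog_arm(turn=[[0,0,0],[0,0,0],[0,0,0],[0,0,0],[0,0,0],[0,0,0],[0,0,0],[0,0,0]], dp=[[-1,0,0],[0,0,0],[0,0,0],[0,0,0],[0,0,0],[0,0,0],[0,0,0],[0,0,0]], gripper=[0.65,0.65,0.65,0.65,0.65,0.65,0.65,0.65])

```text
clock: 19.27
eef_pos: [459.9, -39.5, 404.8]
eef_rot: [0.0, 0.887, 0.125]
wrist_force: [-0.2, 0.3, 0.6]
finger_gap: 33.2
```

```bash
python3 - <<'E'
from h import *
tz()
c,p,d=look("wrist","w11");ang(p,d,c)
c,p,d=look("scene","s11");ang(p,d,c)
b=cv2.imread("pics/s10.png").astype(int);e=np.abs(p[:,:,::-1].astype(int)-b).max(2);print("scene change near hood",(e[195:370,270:430]>60).sum())
b=cv2.imread("pics/scene0.png").astype(int);e=np.abs(p[:,:,::-1].astype(int)-b).max(2)>70;e[:240,200:440]=0;print("vs start",e.sum());
cv2.imwrite("pics/diff.png",e.astype(np.uint8)*255)
E
```

```text
clock 19.27 p [459.9 -39.5 404.8] jaw yaw -1.446 screw if gripped 1.546 F [-0.2  0.3  0.6] M [-0.09  0.31  0.01] gap 33.2 q [-0.33 -0.37  1.86  0.33  1.05 -0.53]
bar pts 2305 angle [0.695 0.72  0.74 ] +0.0545
bar pts 190 angle [0.715 0.734 0.751] +0.0545
scene change near hood 8
vs start 1229
```

View pics/s11.png

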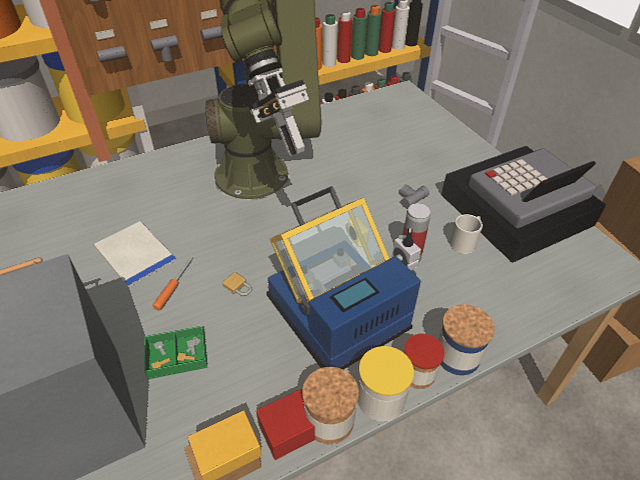

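The hood stands at about 0.78 rad and hasn't moved over one second. The other things on the counter are where they were, and the gripper is clear, so I'm handing it in.

```bash
python3 -c "
from cell import order
print(order.sign_off())"
```

```text
the job is handed in; nothing more can be done
None
```

The hood now stands half open by itself with nothing touching it, and I handed the job in at about 19.4 s of the 72 s allowed.

- **Tightening:** I turned the wing screw in two steps of about 0.345 rad with the hood shut, from about 0.09 to 0.43 and then to 0.78 rad. After each step I raised the hood slightly by its handle, caged loosely between the fingers.
- **First test:** the hood was still slack. About 4 N stayed on the lower finger as I lowered it, so I set it down shut.
- **Second test:** the hinge bit. Lifting took about 10 N, and the force fell to 0 as soon as I eased down. I then raised the hood half-way, eased off and backed away.
- **Final checks:** the hood angle reads about 0.775 rad from the wrist camera and 0.79 from the scene camera. It did not change between pictures 1.1 s apart. Wrist force is about 0, and the counter items I could see in the last scene picture look where they were.

- **Not pinned down:** I did not find the exact bite angle. It lies between about 0.43 and 0.78 rad, so the screw is at most 0.35 rad past it, short of the 0.4 where it bottoms.
- **Side load:** closing on the wing the second time gave a brief side load of about 21 N; it was gone after the turn.

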